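Find the soft pad and close the press on it

ROBOT

A 6-joint arm with a two-finger parallel gripper is mounted at the origin on the work surface. World frame = base frame: x ahead of the robot, y to its left, z up, the work surface at z = 0. Lengths are in mm, angles in rad, forces in N, time in s.
With the tool pointing down it reaches from about 300 to 775 mm from the base axis. Payload 14.6 kg.
Tool frame: the origin (TCP) lies midway between the tips of the shut fingers; the grasp point (between the pads) lies 19 mm behind it; z points along the fingers, y is the direction in which the jaws open and shut (so a half turn about z gives the same grasp; the last joint's range is limited). The gripper opens to 94 mm and grips with 3 to 60 N. Pads are 16 mm wide; open, the fingers measure 119 mm over their backs; the gripper's body (75 mm by 177 mm) begins 78 mm behind the grasp point.
Start: joints at [1.246, 0.3, 1.521, -0, 1.321, -0.067], TCP at [140.222, 531.815, 205.446] pointing down, gripper open.
Joint ranges: [-3.03, 3.03], [-0.79, 2.21], [0.23, 2.52], [-1.04, 4.18], [0, 3.07], [-2.55, 2.55]. Speed limits (rad/s): [2.22, 2.22, 2.57, 3.14, 3.14, 3.14].

INTERFACE

Orientations are given as [roll, pitch, yaw] about the fixed x, y, z axes, in that order (R = Rz(yaw) Ry(pitch) Rx(roll)).
In Python, from cell import read_state, camera, get_calibration, sign_off gives the robot as it stands.
- The arm moves only by the tool carry_out, never from a script. Its argument "series" is a list of rows, each an object with "delta_pos": the shift along the world's x, y, z in mm, a list of three; "turn": the turn, a rotation vector about the world's x, y, z in rad, a list of three; "hand": the opening, from 0 (shut) to 1 (fully open). A call has 1 to 8 rows; each row is the pose to reach, as a shift and turn from the pose commanded when the call began; what a row does not reach only later rows make up. A row lasts 1/8 s, in which the tool goes at most 62.5 mm and 10.7 degrees, less where a joint would pass 70% of its speed; a pose out of reach is approached as far as the arm can. A call with a gripper value outside its range is refused whole. The fingers move at their own pace and stop on an object; "squeeze" is the grip in N (left out, the last holds). Time passes only in rows, so rows that repeat a pose let the fingers close. It gives the time, the measured TCP pose, the force and the opening at its end, in the units of the state.
- read_state(): the state, without advancing time (a new reading comes with each control period).
- camera(name): name is "side" or "top"; returns the picture (480x640x3 uint8, red, green, blue); there is no depth.
- get_calibration(name): a dict with "intrinsics" (3x3 intrinsics, pixels), "pose" (4x4, takes a point from camera to world coordinates). Camera axes: x right, y down, z forward; pixel columns grow to the right and rows downward; lengths in mm; the calibration is good to about 2 mm. A picture is of the moment at which its call begins. get_calibration takes no time and is no camera call.
- sign_off(): hands the job in, once; it reports no verdict.
The state is a dict: "clock": time; "joints": joint angles; "qd": joint speeds; "effort": joint torques, N m; "eef_pos": TCP position; "eef_rot": TCP orientation; "wrist_force": force on the tool from outside, world axes, zero at the start; "moment": the same for the moment, N m; "finger_gap": finger opening in mm.
Only numpy, scipy, OpenCV 4.12 (cv2) and the standard library are available. Lean on these libraries where they do the work, as an engineer would, in place of code of your own. Each camera call takes 0.05 s, during which the arm holds its last target.

TASK

Squeeze the rubber pads in the three wooden trays by about 6 mm (never more than 9 mm) with the fingertips, one after the other from the robot's left to its right, to feel which one is still soft; the other two have gone hard. Then put the tray with the soft pad into the press, tab outwards and frame against the back stop, and gently lower the lid fully down onto its stop so that it stays shut on the pad. Leave the two other trays in their places and do not disturb the other things on the bench.

Things in the scene. Friction and masses are not known exactly. Their poses are not given: they have to be found in the camera images.
- tray_left: left one (as the robot sees it; +y is left) of three alike loose wooden trays, about 0.27 kg with pad: square frame 84 x 84 mm, 30 mm high, grip tab on one side. A round black rubber pad, 66 mm across, lies in it and stands out of it. Origin: centre of the frame's underside; z up; +x points from tab to frame. The floor plate runs on to x = -86 mm under the tab
- tray_left_pad (a point): centre of the free top face of the pad in the left tray, 56 mm above the bench when not squeezed (the point is fixed to the tray and does not sink with the pad)
- tray_left_tab (a point): middle of the grip tab of the left tray, 36 mm above the tray's underside and 66 mm from the pad's axis, on the tray's -x side. The tab is upright, 36 mm long along the tray's x, 20 mm thick along its y, its top 54 mm above the bench: pinch it across its thickness
- tray_middle: middle one (as the robot sees it; +y is left) of three alike loose wooden trays, about 0.27 kg with pad: square frame 84 x 84 mm, 30 mm high, grip tab on one side. A round black rubber pad, 66 mm across, lies in it and stands out of it. Origin: centre of the frame's underside; z up; +x points from tab to frame. The floor plate runs on to x = -86 mm under the tab
- tray_middle_pad (a point): centre of the free top face of the pad in the middle tray, 56 mm above the bench when not squeezed (the point is fixed to the tray and does not sink with the pad)
- tray_middle_tab (a point): middle of the grip tab of the middle tray, 36 mm above the tray's underside and 66 mm from the pad's axis, on the tray's -x side. The tab is upright, 36 mm long along the tray's x, 20 mm thick along its y, its top 54 mm above the bench: pinch it across its thickness
- tray_right: right one (as the robot sees it; +y is left) of three alike loose wooden trays, about 0.27 kg with pad: square frame 84 x 84 mm, 30 mm high, grip tab on one side. A round black rubber pad, 66 mm across, lies in it and stands out of it. Origin: centre of the frame's underside; z up; +x points from tab to frame. The floor plate runs on to x = -86 mm under the tab
- tray_right_pad (a point): centre of the free top face of the pad in the right tray, 56 mm above the bench when not squeezed (the point is fixed to the tray and does not sink with the pad)
- tray_right_tab (a point): middle of the grip tab of the right tray, 36 mm above the tray's underside and 66 mm from the pad's axis, on the tray's -x side. The tab is upright, 36 mm long along the tray's x, 20 mm thick along its y, its top 54 mm above the bench: pinch it across its thickness
- pad_p (a joint): how far one of the rubber pads is squeezed in, m: 0 free, at most 0.013. Which tray this pad lies in changes every time. The good pad pushes back with 0.8 N at the first touch, then about 0.45 N per mm (3.5 N at 6 mm); the two hard ones with 1.8 and 2.6 N per mm (11 N or more at 6 mm)
- pad_q (a joint): how far one of the rubber pads is squeezed in, m: 0 free, at most 0.013. Which tray this pad lies in changes every time. The good pad pushes back with 0.8 N at the first touch, then about 0.45 N per mm (3.5 N at 6 mm); the two hard ones with 1.8 and 2.6 N per mm (11 N or more at 6 mm)
- pad_r (a joint): how far one of the rubber pads is squeezed in, m: 0 free, at most 0.013. Which tray this pad lies in changes every time. The good pad pushes back with 0.8 N at the first touch, then about 0.45 N per mm (3.5 N at 6 mm); the two hard ones with 1.8 and 2.6 N per mm (11 N or more at 6 mm)
- press: green press fixed to the bench, on the robot's left; open at its -x side (mouth, towards the robot), no floor: a tray slides in along the bench in its +x, tab outside the mouth. Origin: on the bench, where a tray's origin is when home (axes alike). Side cheeks: inner faces y = +-53 mm, 44 mm high, x = -50 to 140 mm. Back stop face at x = 44 mm (tray frames reach 42 mm)
- press_hinge (a point): centre of the lid's hinge axis, 120 mm behind the press's origin (its +x) and 52 mm above the bench; the axis runs along the press's y
- lid (a joint): lid angle, rad: 0 level, fully down on its stop; grows as the free edge rises (0.95 to 1.25 at the start). The hinge is stiff: the lid stays where it is left and takes about 0.5 N m to move. Down, its underside is 47 mm above the bench and squeezes a pad under it by 9 mm; a good pad lets it stay fully down, a hard one lifts it again when let go
- lid_edge (a point): middle of the free edge of the steel lid (plate 160 mm from hinge axis to edge, 126 mm wide, 10 mm thick), on its upper face, 5 mm above the mid-plane, which passes through the hinge axis. The upper face looks up when down, and up and away from the mouth when raised. Down, the edge lies 40 mm in front (-x) of the press's origin
- jar: bystander: glass jar, 66 mm across, 85 mm high; origin under its centre
- ink_tin: bystander: steel ink tin, 90 mm across, 60 mm high; origin under its centre
- solvent: bystander: clear bottle, 60 mm across, 170 mm high; origin under its centre
- brush_pot: bystander: white pot, 84 mm across, 100 mm high; origin under its centre
- knife: bystander: ink spatula, 200 mm long, lying on the bench
Things that resemble listed ones, but are neither listed nor needed, are in the scene too. Leave any pink or turquoise look-alike of the part that bears pad_q alone.

How it is judged (in metres and radians):
On the way, in this order (a step that is already met when the one before it is completed fails the run):
1. the pad of the left tray is squeezed in by 4 mm or more with the fingertips (value of joint any of pad_p, pad_q, pad_r above 0.004 m and horizontal distance between the grasp point and tray_left_pad below 0.035 m and contact force between the fingers and anything else above 0.5 N), for 0.1 s.
2. the pad of the middle tray is squeezed in by 4 mm or more with the fingertips (value of joint any of pad_p, pad_q, pad_r above 0.004 m and horizontal distance between the grasp point and tray_middle_pad below 0.035 m and contact force between the fingers and anything else above 0.5 N), for 0.1 s.
3. the pad of the right tray is squeezed in by 4 mm or more with the fingertips (value of joint any of pad_p, pad_q, pad_r above 0.004 m and horizontal distance between the grasp point and tray_right_pad below 0.035 m and contact force between the fingers and anything else above 0.5 N), for 0.1 s.
4. a tray is home in the press (tab outwards, within 12 mm of the back stop, square) with the lid still raised (((x of tray_left in the frame of press between -0.012 and 0.012 m and y of tray_left in the frame of press between -0.013 and 0.013 m and angle between the x axis of tray_left and the x axis of press, either way round below 0.2 rad and x of tray_left_tab in the frame of press below -0.04 m and height (world z) of tray_left below 0.01 m and angle between tray_left's own z axis and vertical below 0.1 rad) or (x of tray_middle in the frame of press between -0.012 and 0.012 m and y of tray_middle in the frame of press between -0.013 and 0.013 m and angle between the x axis of tray_middle and the x axis of press, either way round below 0.2 rad and x of tray_middle_tab in the frame of press below -0.04 m and height (world z) of tray_middle below 0.01 m and angle between tray_middle's own z axis and vertical below 0.1 rad) or (x of tray_right in the frame of press between -0.012 and 0.012 m and y of tray_right in the frame of press between -0.013 and 0.013 m and angle between the x axis of tray_right and the x axis of press, either way round below 0.2 rad and x of tray_right_tab in the frame of press below -0.04 m and height (world z) of tray_right below 0.01 m and angle between tray_right's own z axis and vertical below 0.1 rad)) and value of joint lid above 0.4 rad), for 0.2 s.
At the end, for the whole second after the job is handed in: One tray is home in the press, flat, tab outwards, within 12 mm along and 13 mm across, square to 0.2 rad; the lid stays down (below 0.025 rad) with the pad pushing up on it (over 2.5 N), as only the soft pad allows; the other two trays stand flat within 30 mm of their starts (((x of tray_left in the frame of press between -0.012 and 0.012 m and y of tray_left in the frame of press between -0.013 and 0.013 m and angle between the x axis of tray_left and the x axis of press, either way round below 0.2 rad and x of tray_left_tab in the frame of press below -0.04 m and height (world z) of tray_left below 0.01 m and angle between each of tray_left, tray_middle, tray_right's own z axis and vertical below 0.1 rad and distance of each of tray_middle, tray_right from where it was at the start of the episode below 0.03 m) or (x of tray_middle in the frame of press between -0.012 and 0.012 m and y of tray_middle in the frame of press between -0.013 and 0.013 m and angle between the x axis of tray_middle and the x axis of press, either way round below 0.2 rad and x of tray_middle_tab in the frame of press below -0.04 m and height (world z) of tray_middle below 0.01 m and angle between each of tray_middle, tray_left, tray_right's own z axis and vertical below 0.1 rad and distance of each of tray_left, tray_right from where it was at the start of the episode below 0.03 m) or (x of tray_right in the frame of press between -0.012 and 0.012 m and y of tray_right in the frame of press between -0.013 and 0.013 m and angle between the x axis of tray_right and the x axis of press, either way round below 0.2 rad and x of tray_right_tab in the frame of press below -0.04 m and height (world z) of tray_right below 0.01 m and angle between each of tray_right, tray_left, tray_middle's own z axis and vertical below 0.1 rad and distance of each of tray_left, tray_middle from where it was at the start of the episode below 0.03 m)) and value of joint lid below 0.025 rad and contact force between press and anything else above 2.5 N); the robot touches nothing.
It fails at once if a pad is squeezed by more than 9.5 mm with the fingers ((value of joint pad_p above 0.0095 m and (horizontal distance between the grasp point and tray_left_pad below 0.035 m or horizontal distance between the grasp point and tray_middle_pad below 0.035 m or horizontal distance between the grasp point and tray_right_pad below 0.035 m) and value of joint lid above 0.4 rad) or (value of joint pad_q above 0.0095 m and (horizontal distance between the grasp point and tray_left_pad below 0.035 m or horizontal distance between the grasp point and tray_middle_pad below 0.035 m or horizontal distance between the grasp point and tray_right_pad below 0.035 m) and value of joint lid above 0.4 rad) or (value of joint pad_r above 0.0095 m and (horizontal distance between the grasp point and tray_left_pad below 0.035 m or horizontal distance between the grasp point and tray_middle_pad below 0.035 m or horizontal distance between the grasp point and tray_right_pad below 0.035 m) and value of joint lid above 0.4 rad)).
It fails at once if the lid drops or is slammed (faster than 1.5 rad/s downwards) (velocity of joint lid below -1.5 rad/s).
It fails at once if another thing on the bench is moved by more than 30 mm or tipped over (distance of any of jar, ink_tin, solvent, brush_pot, knife from where it was at the start of the episode above 0.03 m or angle between any of jar, ink_tin, solvent, brush_pot's own z axis and vertical above 0.5 rad).
It also fails if it takes over 72 s, if anything falls off the work surface, if the arm or the gripper's body presses on something with over 40 N, if the wrist force passes 120 N, or if a joint passes its speed limit or range.

## Working session

There is one attempt and no reset: what is moved stays moved. The work goes in short steps, Python scripts to look and compute and a tool call to move; the robot and the scene stay as the last step left them, time stands still between calls to the robot, and variables do not carry over. Pictures are saved under pics/ and viewed, and the job is handed in when it is done.

Besides the shell and the picture viewer there is one more tool, called after "Call:" as a command line: name --argument value ..., lists and objects as JSON in quotes. carry_out: Moves the arm, as the interface text tells. Its arguments: {"type":"object","properties":{"series":{"type":"array"},"squeeze":{"type":"number"}},"required":["series"]}

```bash
ls; mkdir -p pics; python3 - <<'E'
from cell import *
import cv2
print(read_state())
for n in("top","side"):
    cv2.imwrite(f"pics/{n}0.png",camera(n)[:,:,::-1]); c=get_calibration(n);print(n,c["intrinsics"],c["pose"])
E
```

```text
pics
{'clock': 0.0, 'joints': array([ 1.24643621e+00,  3.00467840e-01,  1.52160527e+00, -5.95062044e-07,
        1.32071686e+00, -6.66105716e-02]), 'qd': array([-0.00131704, -0.00025095, -0.00067224,  0.00055367,  0.00060251,
       -0.00096413]), 'effort': array([-4.66998936e-04, -5.31807017e+01, -3.52742851e+01,  7.09010242e-02,
        2.43107253e-02, -6.10261282e-05]), 'eef_pos': array([140.1176564 , 531.56512026, 204.87789289]), 'eef_rot': array([-3.14039795e+00, -7.91199617e-05,  2.88384321e+00]), 'wrist_force': array([ 0.54261383, -0.29745703,  0.03879009]), 'moment': array([-0.00934427,  0.00060771,  0.01742703]), 'finger_gap': 93.64148363470376}
top [[583.02061621   0.         311.81651888]
 [  0.         583.02061621 234.34472553]
 [  0.           0.           1.        ]] [[-4.20074968e-03 -9.89271647e-01  1.46027263e-01  3.55301587e+02]
 [-9.99856225e-01  1.75616470e-03 -1.68654929e-02 -7.55345478e+01]
 [ 1.64281060e-02 -1.46077116e-01 -9.89136792e-01  1.25544706e+03]
 [ 0.00000000e+00  0.00000000e+00  0.00000000e+00  1.00000000e+00]]
side [[590.09010082   0.         322.31892286]
 [  0.         590.09010082 233.95612502]
 [  0.           0.           1.        ]] [[ 9.51527401e-01 -2.09866061e-01  2.24837368e-01  2.29776525e+02]
 [-3.07148901e-01 -6.10431130e-01  7.30091356e-01 -1.00071624e+03]
 [-1.59736682e-02 -7.63760481e-01 -6.45302076e-01  8.87411642e+02]
 [ 0.00000000e+00  0.00000000e+00  0.00000000e+00  1.00000000e+00]]
```

View pics/top0.png

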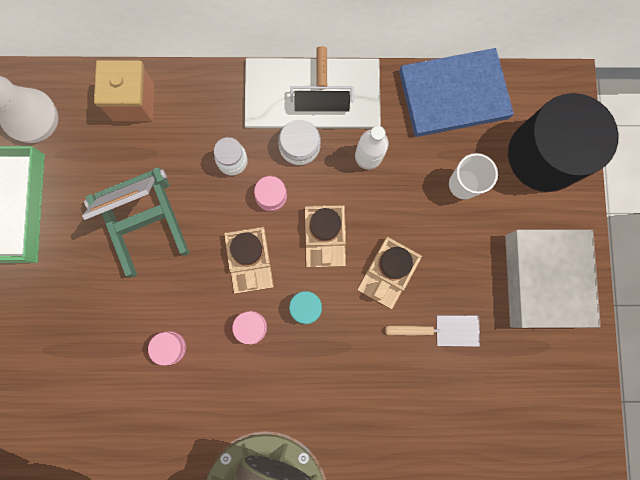

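View pics/side0.png

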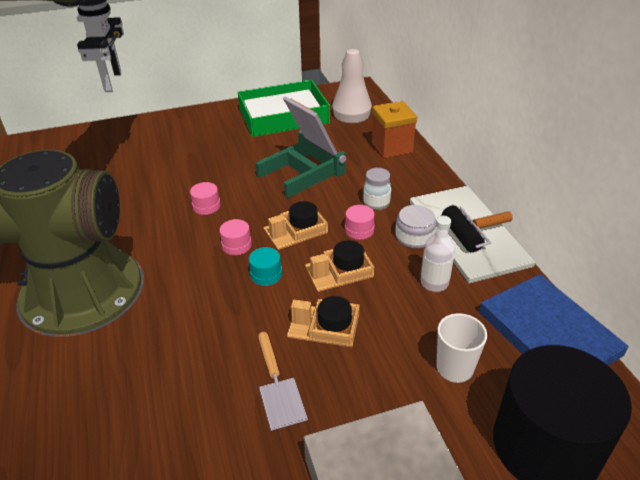

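Candidates for the trays in the top view:
- **Wooden trays with black pads:** left pad (246,248), middle pad (325,223), right pad (397,262).
- **Look-alikes, to be left alone:** pink discs at (270,193), (249,327) and (166,348), and a turquoise disc at (305,307).
- **Press:** the green frame at (135,215). The green box at (15,205) is a look-alike of it.

I'll check these in a close crop.

```bash
cat > h.py <<'E'
import numpy as np,cv2
from cell import *
def ray(n,u,v,z):
    c=get_calibration(n);K=c["intrinsics"];T=c["pose"]
    d=T[:3,:3]@np.linalg.solve(K,[u,v,1.]);o=T[:3,3];return (o+d*(z-o[2])/d[2])
def proj(n,p):
    c=get_calibration(n);K=c["intrinsics"];T=c["pose"]
    q=K@(T[:3,:3].T@(np.array(p,float)-T[:3,3]));return q[:2]/q[2]
E
python3 - <<'E'
from h import *
im=cv2.imread("pics/top0.png");s=cv2.imread("pics/side0.png")
cv2.imwrite("pics/c1.png",cv2.resize(im[195:315,215:435],(800,436),interpolation=cv2.INTER_CUBIC))
cv2.imwrite("pics/c2.png",cv2.resize(im[155:285,70:200],(600,600),interpolation=cv2.INTER_CUBIC))
cv2.imwrite("pics/c3.png",cv2.resize(s[85:205,245:365],(600,600),interpolation=cv2.INTER_CUBIC))
g=cv2.cvtColor(im,cv2.COLOR_BGR2GRAY)
for u,v in((246,248),(325,223),(397,262)):
    x0,y0=u-24,v-24
    m=(im[y0:y0+48,x0:x0+48].max(2)<62).astype(np.uint8)
    n,l,st,ce=cv2.connectedComponentsWithStats(m)
    k=1+st[1:,4].argmax();print(st[k],ce[k]+[x0,y0],ray("top",*(ce[k]+[x0,y0]),56))
E
```

```text
[20  9  1  1  1] [242. 233.] [535.45709958  48.99380543  56.        ]
[23  9  2  1  2] [324.5 208. ] [ 588.11038852 -122.79111752   56.        ]
[21  9 17 10 19] [402.68421053 249.78947368] [ 499.61344659 -284.62063375   56.        ]
```

View pics/c1.png

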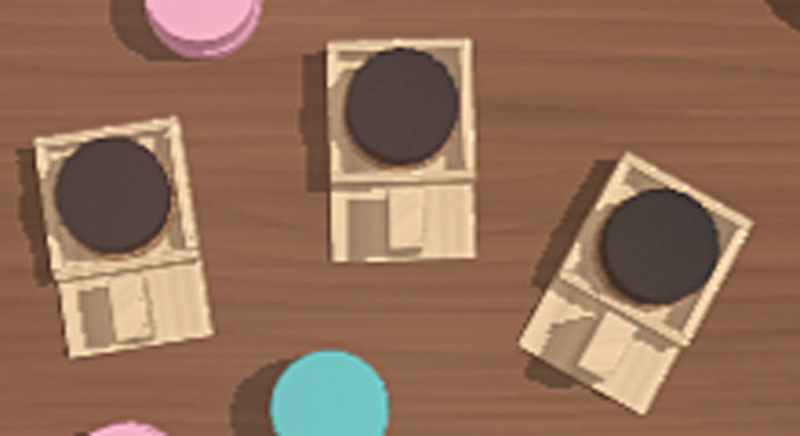

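View pics/c2.png

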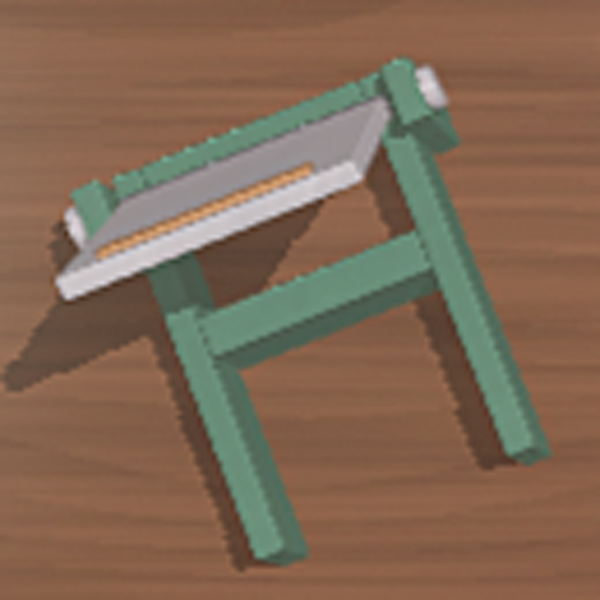

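View pics/c3.png

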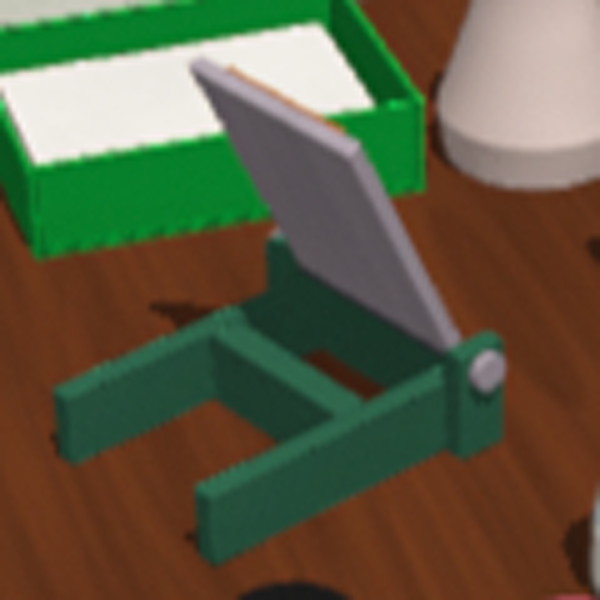

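The crop shows three wooden trays with black pads. The tabs point towards the robot and the right tray is turned about 28°. Next I fit the poses.

```bash
cat >> h.py <<'E'
from scipy.optimize import least_squares
def W(P,l):
    c,s=np.cos(P[2]),np.sin(P[2]);return np.array([P[0]+c*l[0]-s*l[1],P[1]+s*l[0]+c*l[1],l[2]])
def fit(obs,P0):
    f=lambda P:np.concatenate([proj(n,W(P,l))-uv for n,uv,l in obs])
    r=least_squares(f,P0,loss='soft_l1',x_scale=[100,100,1]);return r.x,r.fun.reshape(-1,2)
E
python3 - <<'E'
from h import *
A=lambda u,v:np.array([u/3.6364-.36+215,v/3.6364-.36+195])
T={}
L=[(42,42,30),(42,-42,30),(-42,-42,30),(-42,42,30),(-86,42,5),(-86,-42,5),(0,0,56)]
D=dict(left=[(35,137),(178,117),(198,258),(52,280),(70,356),(213,334),(113,195)],
middle=[(328,40),(472,38),(475,180),(331,184),(332,261),(475,258),(402,105)],
right=[(628,152),(752,222),(690,345),(560,278),(519,345),(645,414),(659,246)])
for k,d in D.items():
    P,r=fit([("top",A(*p),l) for p,l in zip(d,L)],[500,-100,0]);T[k]=P
    print(k,P.round(3),"pad px-only",ray("top",*A(*d[-1]),56)[:2].round(1),r.round(1).tolist())
B=lambda u,v:np.array([u/4.615-.4+70,v/4.615-.4+155])
C=lambda u,v:np.array([u/5-.4+245,v/5-.4+85])
a=ray("top",*B(283,547),44);b=ray("top",*B(505,460),44);print(a,b,np.linalg.norm(a-b))
obs=[("top",B(283,547),(-50,53,44)),("top",B(505,460),(-50,-53,44)),("top",B(203,322),(44,53,44)),("top",B(418,235),(44,-53,44)),
("side",C(200,487),(-50,-53,44)),("side",C(75,387),(-50,53,44))]
P,r=fit(obs,[500,250,.3]);print(P,r.round(1).tolist());T["press"]=P
np.savez("poses.npz",**T)
im=cv2.imread("pics/top0.png");s=cv2.imread("pics/side0.png")
def ov(n,img,sc,x0,y0,w,h,name):
    o=cv2.resize(img[y0:y0+h,x0:x0+w],(w*sc,h*sc),interpolation=cv2.INTER_CUBIC)
    def pl(P,pts,col,cl=True):
        q=np.array([(proj(n,W(P,p))-[x0,y0]+.5)*sc for p in pts]).astype(int);cv2.polylines(o,[q],cl,col,1)
    for k in D:
        P=T[k]
        pl(P,L[:4],(0,0,255));pl(P,[(-86,42,5),(-86,-42,5),(-42,-42,5),(-42,42,5)],(255,0,0))
        pl(P,[(33*np.cos(t),33*np.sin(t),56) for t in np.arange(0,6.28,.2)],(0,255,0))
        pl(P,[(-48,10,54),(-84,10,54),(-84,-10,54),(-48,-10,54)],(0,255,255))
    P=T["press"]
    for y in(53,-53): pl(P,[(-50,y,44),(140,y,44)],(0,0,255),False);pl(P,[(-50,y,0),(140,y,0)],(255,0,0),False)
    pl(P,[(44,53,44),(44,-53,44)],(0,0,255),False);pl(P,[(120,63,52),(120,-63,52)],(255,255,0),False)
    for t in (.95,1.1,1.25):
        pl(P,[(120-160*np.cos(t)+5*np.sin(t),y,52+160*np.sin(t)+5*np.cos(t)) for y in(63,-63)],(0,255,255),False)
    cv2.imwrite(name,o)
ov("top",im,4,215,195,200,120,"pics/o1.png");ov("top",im,4,70,150,135,140,"pics/o2.png");ov("side",s,4,240,85,200,150,"pics/o3.png")
E
```

```text
left [5.05232e+02 4.13720e+01 1.50000e-01] pad px-only [503.5  40.9] [[0.0, 0.2], [-0.0, -0.2], [0.1, -0.1], [0.7, -0.0], [-0.1, 0.4], [-0.4, 0.4], [-0.2, -0.8]]
middle [ 5.56426e+02 -1.24622e+02  1.80000e-02] pad px-only [ 555.2 -124. ] [[0.1, 0.3], [-0.3, 0.1], [0.0, -0.0], [0.0, -0.4], [0.1, 0.2], [-0.2, 0.3], [0.3, -0.6]]
right [ 474.531 -272.487   -0.508] pad px-only [ 473.6 -269.8] [[-0.5, -0.1], [0.4, -0.4], [-0.8, 0.6], [-0.3, -0.3], [0.0, 0.3], [0.1, 0.4], [1.3, -0.5]]
[453.67674525 278.59977292  44.        ] [492.68894   180.5350028  44.       ] 105.53980518688459
[5.24321386e+02 2.51018796e+02 4.09092082e-01] [[-0.5, -1.8], [-0.9, -3.3], [0.6, 5.8], [1.4, 4.8], [0.2, -2.2], [-0.2, 0.5]]
```

View pics/o1.png

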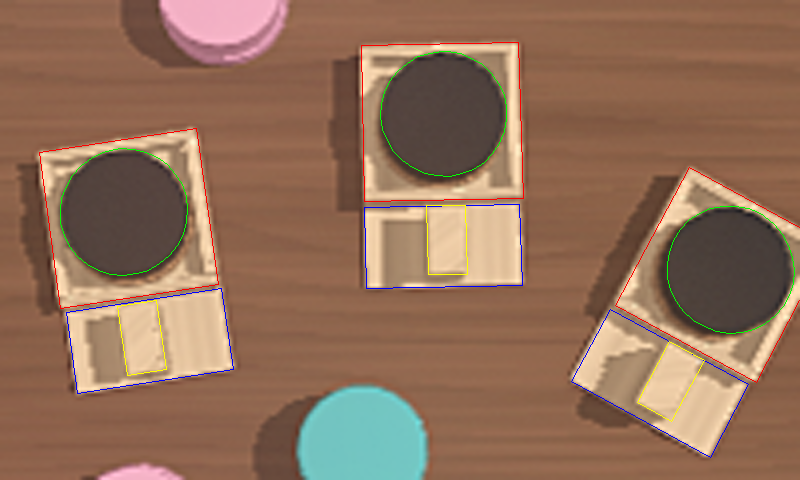

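View pics/o2.png

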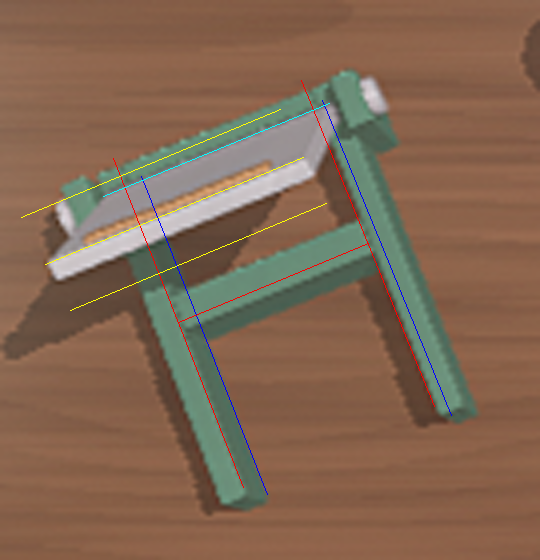

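View pics/o3.png

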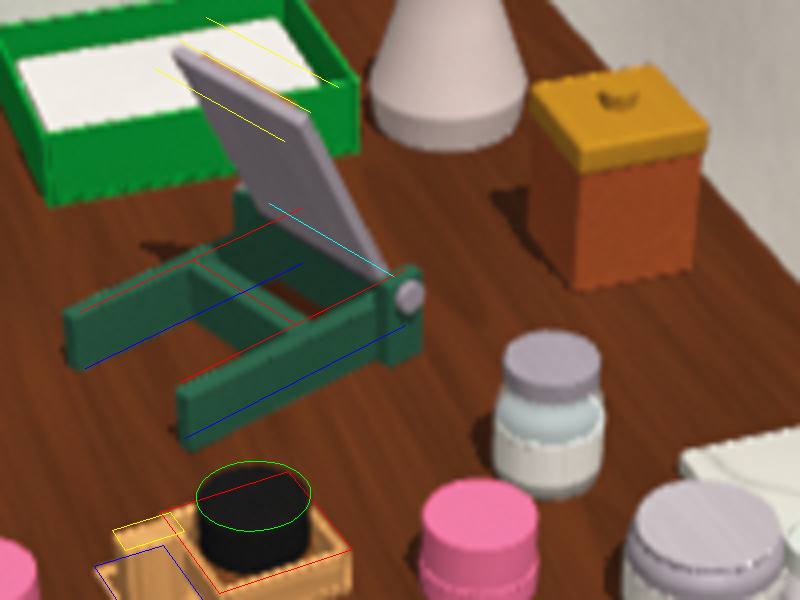

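```bash
python3 - <<'E'
from h import *
B=lambda u,v:np.array([u/4.615-.4+70,v/4.615-.4+155])
C=lambda u,v:np.array([u/5-.4+245,v/5-.4+85])
obs=[("top",B(283,547),(-50,53,44)),("top",B(505,460),(-50,-53,44)),("top",B(214,348),(44,53,44)),("top",B(434,264),(44,-53,44)),
("side",C(200,487),(-50,-53,44)),("side",C(75,387),(-50,53,44))]
P,r=fit(obs,[500,250,.3]);print(P,r.round(1).tolist());
P2,r=fit(obs[:4],[500,250,.3]);print(P2,r.round(1).tolist());
T=dict(np.load("poses.npz"));T["press"]=P;np.savez("poses.npz",**T)
D=[k for k in T if k!="press"]
L=[(42,42,30),(42,-42,30),(-42,-42,30),(-42,42,30)]
im=cv2.imread("pics/top0.png");s=cv2.imread("pics/side0.png")
def ov(n,img,sc,x0,y0,w,h):
    o=cv2.resize(img[y0:y0+h,x0:x0+w],(w*sc,h*sc),interpolation=cv2.INTER_CUBIC)
    def pl(P,pts,col,cl=True):
        q=np.array([(proj(n,W(P,p))-[x0,y0]+.5)*sc for p in pts]).astype(int);cv2.polylines(o,[q],cl,col,1)
    for k in D:
        P=T[k]
        pl(P,L[:4],(0,0,255));pl(P,[(-86,42,5),(-86,-42,5),(-42,-42,5),(-42,42,5)],(255,0,0))
        pl(P,[(33*np.cos(t),33*np.sin(t),56) for t in np.arange(0,6.28,.2)],(0,255,0))
        pl(P,[(-48,10,54),(-84,10,54),(-84,-10,54),(-48,-10,54)],(0,255,255))
    P=T["press"]
    for y in(53,-53): pl(P,[(-50,y,44),(140,y,44)],(0,0,255),False);pl(P,[(-50,y,0),(140,y,0)],(255,0,0),False)
    pl(P,[(44,53,44),(44,-53,44)],(0,0,255),False);pl(P,[(120,63,52),(120,-63,52)],(255,255,0),False)
    for t in (.95,1.1,1.25):
        pl(P,[(120-160*np.cos(t)+5*np.sin(t),y,52+160*np.sin(t)+5*np.cos(t)) for y in(63,-63)],(0,255,255),False)
    return o
cv2.imwrite("pics/o4.png",np.hstack([ov("top",im,4,70,160,100,120),ov("side",s,4,250,85,100,120)]))
cv2.imwrite("pics/o5.png",ov("side",s,4,240,190,140,150))
E
```

```text
[5.21940035e+02 2.47908717e+02 3.75890128e-01] [[-0.1, -1.1], [0.2, -1.0], [0.0, 0.3], [0.3, 0.1], [-1.3, -1.3], [-0.7, 0.8]]
[5.21032282e+02 2.48066752e+02 3.72935567e-01] [[-0.3, -0.7], [0.0, -0.5], [-0.1, 0.6], [0.3, 0.6]]
```

View pics/o4.png

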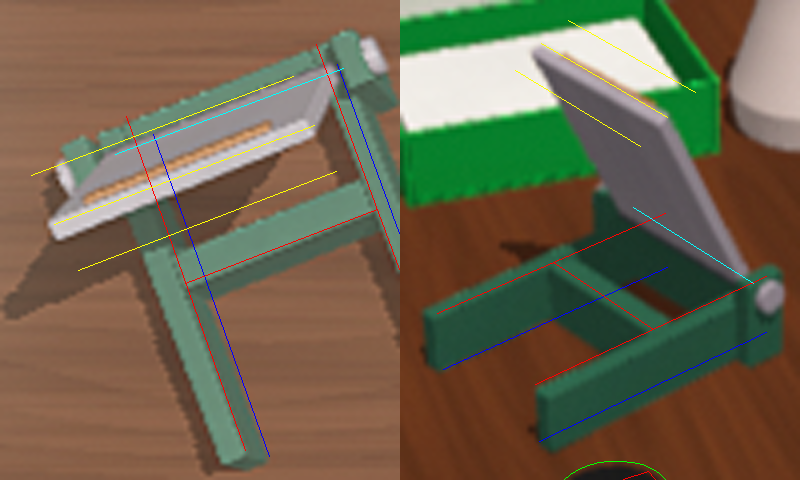

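View pics/o5.png

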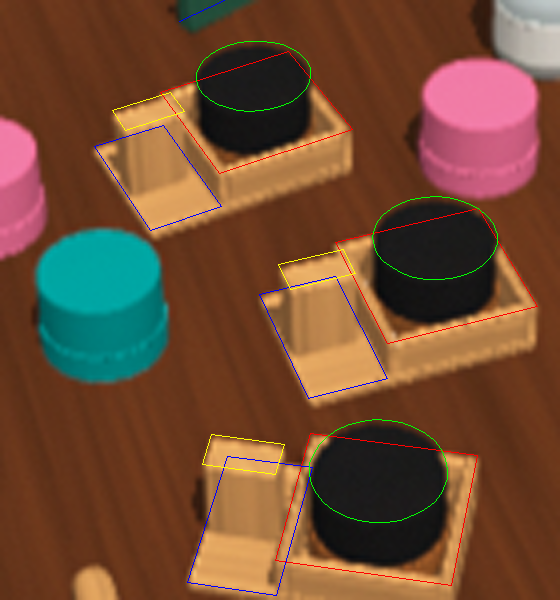

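Call:
carry_out --series '[{"delta_pos": [30,-40,0],"turn": [0,0,0],"hand": 0},{"delta_pos": [60,-80,0],"turn": [0,0,0],"hand": 0},{"delta_pos": [90,-120,0],"turn": [0,0,0],"hand": 0},{"delta_pos": [120,-160,0],"turn": [0,0,0],"hand": 0},{"delta_pos": [150,-200,0],"turn": [0,0,0],"hand": 0},{"delta_pos": [180,-240,0],"turn": [0,0,0],"hand": 0},{"delta_pos": [210,-280,0],"turn": [0,0,0],"hand": 0},{"delta_pos": [240,-320,0],"turn": [0,0,0],"hand": 0}]' --squeeze 20

```text
clock: 1.1
eef_pos: [380.9, 210.3, 205.4]
eef_rot: [-3.142, -0.0, 2.884]
wrist_force: [0.4, 0.1, -0.2]
finger_gap: 17.2
```

Call:
carry_out --series '[{"delta_pos": [30,-40,0],"turn": [0,0,0],"hand": 0},{"delta_pos": [60,-80,0],"turn": [0,0,0],"hand": 0},{"delta_pos": [90,-120,-20],"turn": [0,0,0],"hand": 0},{"delta_pos": [115,-155,-50],"turn": [0,0,0],"hand": 0},{"delta_pos": [124,-170,-90],"turn": [0,0,0],"hand": 0},{"delta_pos": [124,-170,-125],"turn": [0,0,0],"hand": 0},{"delta_pos": [124,-170,-140],"turn": [0,0,0],"hand": 0},{"delta_pos": [124,-170,-140],"turn": [0,0,0],"hand": 0}]'

```text
clock: 2.1
eef_pos: [504.0, 42.0, 65.3]
eef_rot: [-3.141, -0.001, 2.884]
wrist_force: [1.8, 0.3, -0.3]
finger_gap: 0.5
```

```bash
python3 - <<'E'
from h import *
print(read_state())
s=camera("side");s=s[:,:,::-1]
cv2.imwrite("pics/s1.png",cv2.resize(s[100:320,200:420],(600,600)))
E
```

```text
{'clock': 2.1, 'joints': array([ 1.07533719e-02,  3.70923793e-01,  1.78325018e+00, -4.73486651e-06,
        9.88488526e-01, -1.30261904e+00]), 'qd': array([ 0.00313408, -0.03421293, -0.02445559, -0.00039031,  0.01810127,
        0.00061696]), 'effort': array([-2.62777917e-01, -4.87637579e+01, -2.77470338e+01, -1.14473311e-03,
       -2.90301070e-01, -9.14378325e-05]), 'eef_pos': array([504.00726137,  42.02103237,  65.27749885]), 'eef_rot': array([-3.14130536e+00, -1.03055408e-03,  2.88417119e+00]), 'wrist_force': array([ 1.83913269,  0.31139941, -0.25808642]), 'moment': array([ 0.00083511, -0.00641069, -0.00830196]), 'finger_gap': 0.5209678530235526}
```

View pics/s1.png

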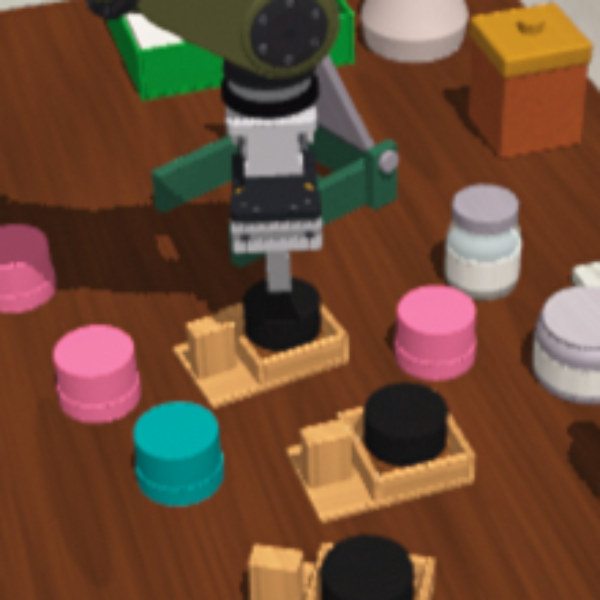

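The fingertips are above the centre of the left pad. Now I press slowly.

Call:
carry_out --series '[{"delta_pos": [0,0,-5],"turn": [0,0,0],"hand": 0},{"delta_pos": [0,0,-8],"turn": [0,0,0],"hand": 0},{"delta_pos": [0,0,-10],"turn": [0,0,0],"hand": 0},{"delta_pos": [0,0,-11],"turn": [0,0,0],"hand": 0},{"delta_pos": [0,0,-12],"turn": [0,0,0],"hand": 0},{"delta_pos": [0,0,-12],"turn": [0,0,0],"hand": 0}]'

```text
clock: 2.9
eef_pos: [504.4, 41.8, 53.7]
eef_rot: [3.141, 0.0, 2.884]
wrist_force: [-0.8, 1.1, 5.2]
finger_gap: 0.4
```

Call:
carry_out --series '[{"delta_pos": [0,0,-1.5],"turn": [0,0,0],"hand": 0},{"delta_pos": [0,0,-2.5],"turn": [0,0,0],"hand": 0},{"delta_pos": [0,0,-3.5],"turn": [0,0,0],"hand": 0},{"delta_pos": [0,0,-3.5],"turn": [0,0,0],"hand": 0},{"delta_pos": [0,0,-3.5],"turn": [0,0,0],"hand": 0}]'

```text
clock: 3.52
eef_pos: [504.5, 41.9, 50.6]
eef_rot: [3.141, 0.001, 2.884]
wrist_force: [-3.6, 1.1, 10.3]
finger_gap: 0.4
```

Left is hard: 10.3 N at 5.4 mm. Next is the middle pad.

Call:
carry_out --series '[{"delta_pos": [0,0,30],"turn": [0,0,0],"hand": 0},{"delta_pos": [10,-30,50],"turn": [0,0,0],"hand": 0},{"delta_pos": [23,-75,50],"turn": [0,0,0],"hand": 0},{"delta_pos": [37,-120,50],"turn": [0,0,0],"hand": 0},{"delta_pos": [48,-155,45],"turn": [0,0,0],"hand": 0},{"delta_pos": [51.5,-166,25],"turn": [0,0,0],"hand": 0},{"delta_pos": [51.5,-166,12],"turn": [0,0,0],"hand": 0},{"delta_pos": [51.5,-166,10],"turn": [0,0,0],"hand": 0}]'

```text
clock: 4.53
eef_pos: [554.9, -122.9, 58.5]
eef_rot: [3.141, -0.003, 2.885]
wrist_force: [-0.3, -0.1, -0.1]
finger_gap: 0.8
```

```bash
python3 - <<'E'
from h import *
print(read_state()["eef_pos"],read_state()["wrist_force"])
s=camera("side");s=s[:,:,::-1]
cv2.imwrite("pics/s2.png",cv2.resize(s[140:340,220:420],(600,600)))
E
```

```text
[ 554.86414923 -122.88124819   58.50131245] [-0.28002144 -0.11137749 -0.1257847 ]
```

View pics/s2.png

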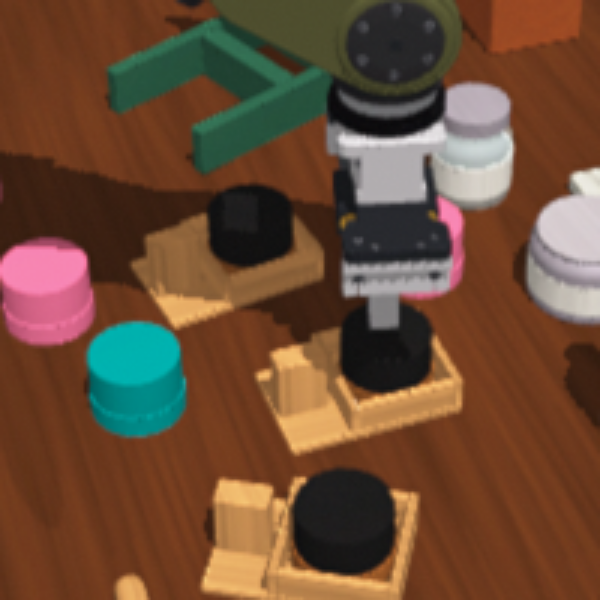

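Call:
carry_out --series '[{"delta_pos": [0,0,-2],"turn": [0,0,0],"hand": 0},{"delta_pos": [0,0,-4],"turn": [0,0,0],"hand": 0},{"delta_pos": [0,0,-6],"turn": [0,0,0],"hand": 0},{"delta_pos": [0,0,-7],"turn": [0,0,0],"hand": 0},{"delta_pos": [0,0,-7],"turn": [0,0,0],"hand": 0}]'

```text
clock: 5.2
eef_pos: [556.1, -123.9, 53.6]
eef_rot: [3.141, 0.001, 2.884]
wrist_force: [-1.2, 3.3, 7.9]
finger_gap: 0.2
```

Call:
carry_out --series '[{"delta_pos": [0,0,-1.5],"turn": [0,0,0],"hand": 0},{"delta_pos": [0,0,-3],"turn": [0,0,0],"hand": 0},{"delta_pos": [0,0,-3],"turn": [0,0,0],"hand": 0},{"delta_pos": [0,0,-3],"turn": [0,0,0],"hand": 0}]'

```text
clock: 5.7
eef_pos: [556.2, -124.0, 51.2]
eef_rot: [3.141, 0.001, 2.884]
wrist_force: [-4.0, 3.4, 13.5]
finger_gap: 0.3
```

Middle is hard: 13.5 N at about 4.8 mm. I'll press a little further so the depth is clearly above the 4 mm threshold, then go to the right pad.

Call:
carry_out --series '[{"delta_pos": [0,0,-0.8],"turn": [0,0,0],"hand": 0},{"delta_pos": [0,0,-0.8],"turn": [0,0,0],"hand": 0}]'

```text
clock: 5.95
eef_pos: [556.2, -124.0, 50.5]
eef_rot: [3.141, 0.001, 2.884]
wrist_force: [-4.9, 3.3, 15.7]
finger_gap: 0.2
```

Call:
carry_out --series '[{"delta_pos": [0,0,30],"turn": [0,0,0],"hand": 0},{"delta_pos": [-15,-30,50],"turn": [0,0,0],"hand": 0},{"delta_pos": [-38,-70,50],"turn": [0,0,0],"hand": 0},{"delta_pos": [-60,-110,50],"turn": [0,0,0],"hand": 0},{"delta_pos": [-76,-138,50],"turn": [0,0,0],"hand": 0},{"delta_pos": [-82,-147,30],"turn": [0,0,0],"hand": 0},{"delta_pos": [-82,-147,16],"turn": [0,0,0],"hand": 0},{"delta_pos": [-82,-147,14],"turn": [0,0,0],"hand": 0}]'

```text
clock: 6.95
eef_pos: [473.6, -270.5, 62.2]
eef_rot: [3.141, -0.002, 2.884]
wrist_force: [0.1, -0.7, 0.8]
finger_gap: 0.3
```

```bash
python3 - <<'E'
from h import *
print(read_state()["eef_pos"],read_state()["wrist_force"])
s=camera("side");s=s[:,:,::-1]
cv2.imwrite("pics/s3.png",cv2.resize(s[180:380,200:400],(600,600)))
E
```

```text
[ 473.56210198 -270.50824483   62.20285935] [ 0.13995036 -0.71139074  0.82714737]
```

View pics/s3.png

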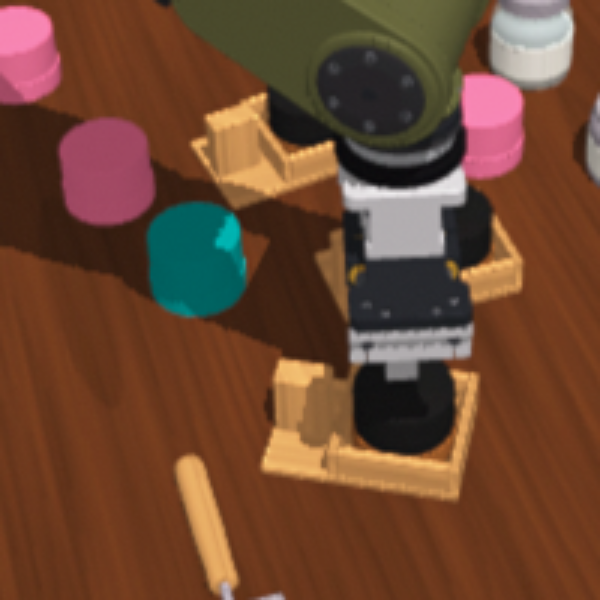

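Call:
carry_out --series '[{"delta_pos": [0,0,-3],"turn": [0,0,0],"hand": 0},{"delta_pos": [0,0,-6],"turn": [0,0,0],"hand": 0},{"delta_pos": [0,0,-8],"turn": [0,0,0],"hand": 0},{"delta_pos": [0,0,-10],"turn": [0,0,0],"hand": 0},{"delta_pos": [0,0,-11.5],"turn": [0,0,0],"hand": 0},{"delta_pos": [0,0,-12.5],"turn": [0,0,0],"hand": 0},{"delta_pos": [0,0,-12.5],"turn": [0,0,0],"hand": 0},{"delta_pos": [0,0,-12.5],"turn": [0,0,0],"hand": 0}]'

```text
clock: 8.0
eef_pos: [473.8, -271.2, 50.8]
eef_rot: [-3.142, 0.0, 2.884]
wrist_force: [1.3, 2.5, 2.3]
finger_gap: 0.7
```

Right is soft: 2.3 N at about 5.2 mm. I'll press slightly more for margin, then rise and go to its tab.

Call:
carry_out --series '[{"delta_pos": [0,0,-0.8],"turn": [0,0,0],"hand": 0},{"delta_pos": [0,0,-0.8],"turn": [0,0,0],"hand": 0},{"delta_pos": [0,0,-0.8],"turn": [0,0,0],"hand": 0}]'

```text
clock: 8.38
eef_pos: [473.8, -271.2, 49.9]
eef_rot: [-3.142, 0.0, 2.884]
wrist_force: [1.8, 2.5, 3.0]
finger_gap: 0.5
```

Call:
carry_out --series '[{"delta_pos": [0,0,30],"turn": [0,0,0],"hand": 0},{"delta_pos": [-10,5,60],"turn": [0,0,-0.05],"hand": 0.6},{"delta_pos": [-30,15,60],"turn": [0,0,-0.13],"hand": 0.6},{"delta_pos": [-48,25,60],"turn": [0,0,-0.2],"hand": 0.6},{"delta_pos": [-57,31,60],"turn": [0,0,-0.25],"hand": 0.6},{"delta_pos": [-57,31,45],"turn": [0,0,-0.25],"hand": 0.6},{"delta_pos": [-57,31,30],"turn": [0,0,-0.25],"hand": 0.6},{"delta_pos": [-57,31,30],"turn": [0,0,-0.25],"hand": 0.6}]'

```text
clock: 9.38
eef_pos: [416.2, -239.9, 78.0]
eef_rot: [3.141, -0.003, 2.634]
wrist_force: [0.7, 0.2, 0.3]
finger_gap: 56.4
```

```bash
python3 - <<'E'
from h import *
st=read_state();print(st["eef_pos"],st["eef_rot"],st["finger_gap"])
s=camera("side")[:,:,::-1];t=camera("top")[:,:,::-1]
cv2.imwrite("pics/s4.png",np.hstack([cv2.resize(s[210:360,240:390],(400,400)),cv2.resize(t[200:320,320:440],(400,400))]))
E
```

```text
[ 416.17724165 -239.89737052   78.0034271 ] [ 3.14140943 -0.00321255  2.6344322 ] 56.42646364715737
```

View pics/s4.png

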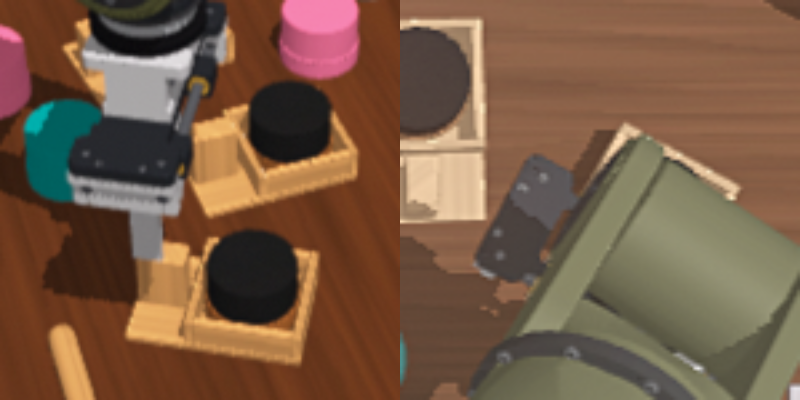

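Call:
carry_out --series '[{"delta_pos": [0,0,-15],"turn": [0,0,0],"hand": 0.6},{"delta_pos": [0,0,-30],"turn": [0,0,0],"hand": 0.6},{"delta_pos": [0,0,-45],"turn": [0,0,0],"hand": 0.6},{"delta_pos": [0,0,-58],"turn": [0,0,0],"hand": 0.6},{"delta_pos": [0,0,-58],"turn": [0,0,0],"hand": 0.6}]'

```text
clock: 10.1
eef_pos: [416.2, -239.9, 20.7]
eef_rot: [3.141, -0.002, 2.634]
wrist_force: [0.2, -0.7, 0.8]
finger_gap: 56.6
```

Call:
carry_out --series '[{"delta_pos": [0,0,0],"turn": [0,0,0],"hand": 0.1},{"delta_pos": [0,0,0],"turn": [0,0,0],"hand": 0.1},{"delta_pos": [0,0,0],"turn": [0,0,0],"hand": 0.1},{"delta_pos": [0,0,0],"turn": [0,0,0],"hand": 0.1},{"delta_pos": [0,0,0],"turn": [0,0,0],"hand": 0.0},{"delta_pos": [0,0,0],"turn": [0,0,0],"hand": 0.0}]'

```text
clock: 10.85
eef_pos: [416.8, -240.3, 22.1]
eef_rot: [-3.142, 0.0, 2.634]
wrist_force: [-1.3, -0.3, 3.7]
finger_gap: 20.1
```

Gripped at 20.1 mm, which matches the 20 mm tab. Lifting.

Call:
carry_out --series '[{"delta_pos": [0,0,0],"turn": [0,0,0],"hand": 0},{"delta_pos": [0,0,0],"turn": [0,0,0],"hand": 0},{"delta_pos": [0,0,10],"turn": [0,0,0],"hand": 0},{"delta_pos": [0,0,25],"turn": [0,0,0],"hand": 0},{"delta_pos": [0,0,50],"turn": [0,0,0],"hand": 0},{"delta_pos": [0,0,75],"turn": [0,0,0],"hand": 0},{"delta_pos": [0,0,95],"turn": [0,0,0],"hand": 0},{"delta_pos": [0,0,100],"turn": [0,0,0],"hand": 0}]' --squeeze 55

```text
clock: 11.85
eef_pos: [417.1, -240.4, 123.5]
eef_rot: [-3.141, 0.002, 2.634]
wrist_force: [-0.5, -0.2, -3.2]
finger_gap: 19.7
```

```bash
python3 - <<'E'
from h import *
st=read_state();print(st["eef_pos"],st["eef_rot"],st["finger_gap"],st["wrist_force"],st["moment"])
for p in((166,348),(249,327)): print(ray("top",*p,55))
s=camera("side")[:,:,::-1]
cv2.imwrite("pics/s5.png",cv2.resize(s[150:350,200:400],(600,600)))
E
```

```text
[ 417.11532546 -240.39445812  123.48023546] [-3.14137714e+00  2.34818135e-03  2.63393008e+00] 19.693424497094846 [-0.48371376 -0.1936052  -3.21058632] [ 0.05539182  0.15984524 -0.03012502]
[301.52194941 198.86470719  55.        ]
[342.59072911  32.35224059  55.        ]
```

View pics/s5.png

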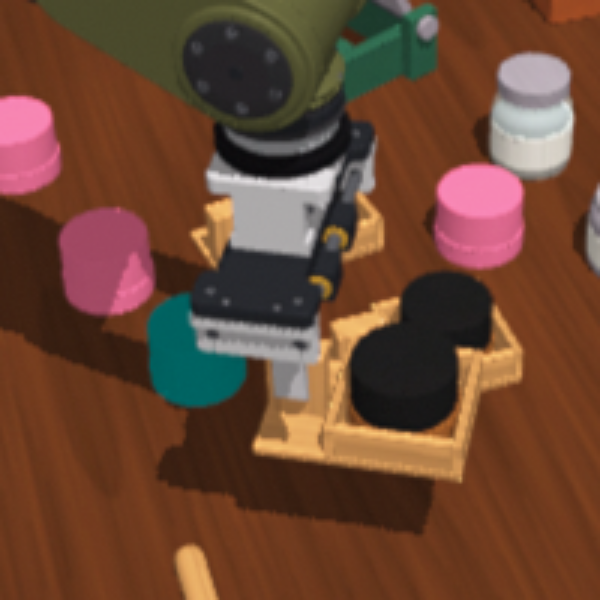

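The tray hangs level in the gripper. Now I carry it to the press.

Call:
carry_out --series '[{"delta_pos": [0,15,0],"turn": [0,0,0.03],"hand": 0},{"delta_pos": [0,45,0],"turn": [0,0,0.08],"hand": 0},{"delta_pos": [1,85,0],"turn": [0,0,0.15],"hand": 0},{"delta_pos": [3,125,0],"turn": [0,0,0.23],"hand": 0},{"delta_pos": [5,165,0],"turn": [0,0,0.31],"hand": 0},{"delta_pos": [7,205,0],"turn": [0,0,0.39],"hand": 0},{"delta_pos": [9,245,0],"turn": [0,0,0.47],"hand": 0},{"delta_pos": [10,280,0],"turn": [0,0,0.55],"hand": 0}]'

```text
clock: 12.9
eef_pos: [425.7, 41.9, 121.1]
eef_rot: [3.141, -0.001, -3.095]
wrist_force: [0.5, -0.6, -3.1]
finger_gap: 19.5
```

Call:
carry_out --series '[{"delta_pos": [1,35,0],"turn": [0,0,0.07],"hand": 0},{"delta_pos": [2,70,0],"turn": [0,0,0.14],"hand": 0},{"delta_pos": [3,105,0],"turn": [0,0,0.21],"hand": 0},{"delta_pos": [4,135,0],"turn": [0,0,0.27],"hand": 0},{"delta_pos": [5,158,0],"turn": [0,0,0.31],"hand": 0},{"delta_pos": [5,170,0],"turn": [0,0,0.33],"hand": 0},{"delta_pos": [5,173,0],"turn": [0,0,0.332],"hand": 0},{"delta_pos": [5,173,0],"turn": [0,0,0.332],"hand": 0}]'

```text
clock: 13.9
eef_pos: [431.5, 212.5, 121.7]
eef_rot: [-3.141, -0.0, -2.768]
wrist_force: [-0.3, -1.2, -3.6]
finger_gap: 19.7
```

```bash
python3 - <<'E'
from h import *
st=read_state();print(st["eef_pos"],st["eef_rot"],st["finger_gap"],st["wrist_force"],st["moment"])
s=camera("side")[:,:,::-1];t=camera("top")[:,:,::-1]
cv2.imwrite("pics/s6.png",np.hstack([cv2.resize(s[60:220,220:380],(400,400)),cv2.resize(t[140:300,70:230],(400,400))]))
E
```

```text
[431.5149061  212.46380459 121.66132198] [-3.14149965e+00 -4.50648125e-04 -2.76782861e+00] 19.71735443763122 [-0.25657342 -1.22528092 -3.64290451] [ 0.00077677  0.11811418 -0.01781015]
```

View pics/s6.png

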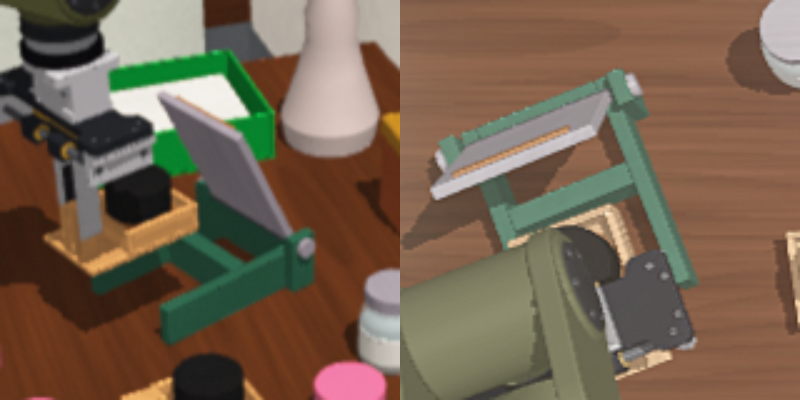

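```bash
python3 - <<'E'
from h import *
P=np.array([521.2,248.1,.374])
def inv(w):
    d=w[:2]-P[:2];c,s=np.cos(P[2]),np.sin(P[2]);return np.array([c*d[0]+s*d[1],-s*d[0]+c*d[1]]).round(1)
for p in((113.2,237.2),(160,222)): print(inv(ray("top",*p,130)))
print(inv(read_state()["eef_pos"]))
t=camera("top")[:,:,::-1]
o=cv2.resize(t[200:290,100:190],(720,720)[:2],interpolation=cv2.INTER_CUBIC)[:600]
for x in(12,):
    q=[((proj("top",W(P,(x,y,130)))-[100,200]+.5)*8).astype(int) for y in(42,-42)];cv2.line(o,tuple(map(int,q[0])),tuple(map(int,q[1])),(0,0,255),1)
cv2.imwrite("pics/s7.png",o)
E
```

```text
[11.2 41.2]
[  6.2 -52.9]
[-96.4  -0.7]
```

View pics/s7.png

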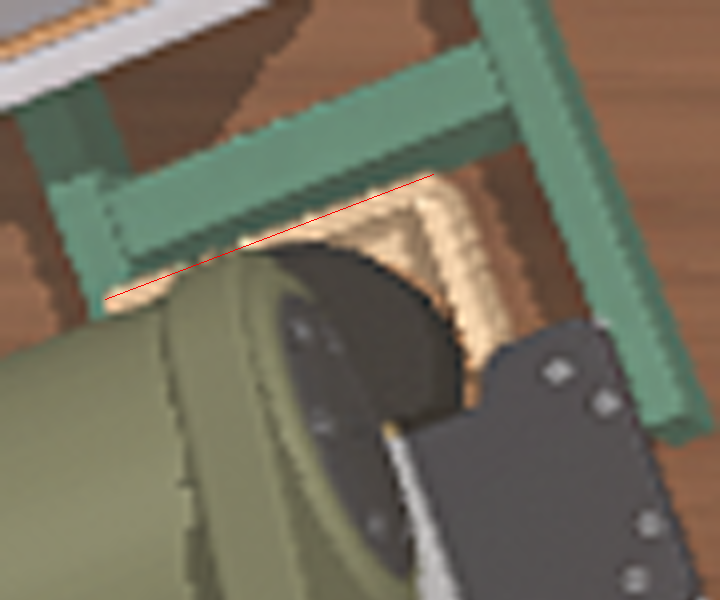

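Call:
carry_out --series '[{"delta_pos": [0,0,-15],"turn": [0,0,0],"hand": 0},{"delta_pos": [0,0.5,-35],"turn": [0,0,0],"hand": 0},{"delta_pos": [0,0.5,-55],"turn": [0,0,0],"hand": 0},{"delta_pos": [0,0.5,-75],"turn": [0,0,0],"hand": 0},{"delta_pos": [0,0.5,-90],"turn": [0,0,0],"hand": 0},{"delta_pos": [0,0.5,-97],"turn": [0,0,0],"hand": 0},{"delta_pos": [0,0.5,-97],"turn": [0,0,0],"hand": 0}]'

```text
clock: 14.92
eef_pos: [431.6, 213.2, 24.6]
eef_rot: [3.142, -0.001, -2.768]
wrist_force: [0.1, 0.3, -2.9]
finger_gap: 19.8
```

```bash
python3 - <<'E'
from h import *
st=read_state();print(st["eef_pos"],st["eef_rot"],st["finger_gap"],st["wrist_force"],st["moment"])
s=camera("side")[:,:,::-1];t=camera("top")[:,:,::-1]
cv2.imwrite("pics/s8.png",np.hstack([cv2.resize(s[80:200,235:355],(400,400)),cv2.resize(t[180:280,90:190],(400,400))]))
E
```

```text
[431.6487801  213.24413656  24.57750315] [ 3.14157546e+00 -5.02915030e-04 -2.76752946e+00] 19.76387189927616 [ 0.11476969  0.30114839 -2.94896263] [0.03048458 0.13900049 0.01744342]
```

View pics/s8.png

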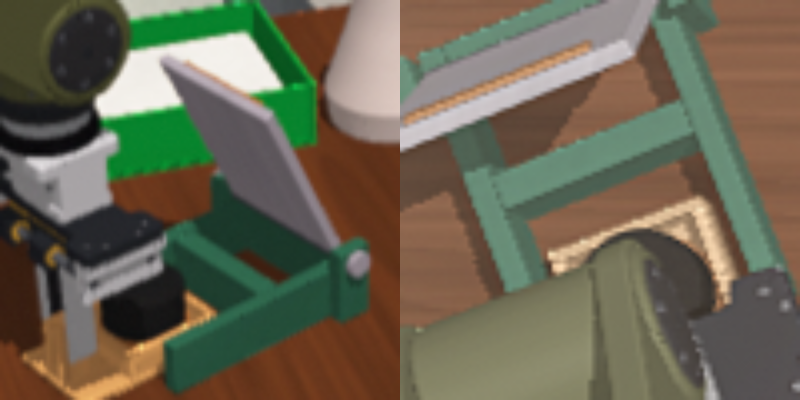

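The tray is between the cheeks. I slide it in now.

Call:
carry_out --series '[{"delta_pos": [5,2,0],"turn": [0,0,0],"hand": 0},{"delta_pos": [10,4,0],"turn": [0,0,0],"hand": 0},{"delta_pos": [15,6,0],"turn": [0,0,0],"hand": 0},{"delta_pos": [20,8,0],"turn": [0,0,0],"hand": 0},{"delta_pos": [23,9,0],"turn": [0,0,0],"hand": 0},{"delta_pos": [25,9.8,-1],"turn": [0,0,0],"hand": 0},{"delta_pos": [26,10.2,-2],"turn": [0,0,0],"hand": 0},{"delta_pos": [26,10.2,-2.5],"turn": [0,0,0],"hand": 0}]'

```text
clock: 16.02
eef_pos: [457.6, 223.5, 22.2]
eef_rot: [-3.142, -0.0, -2.767]
wrist_force: [-1.1, -0.7, -1.6]
finger_gap: 19.7
```

Call:
carry_out --series '[{"delta_pos": [1,0.4,0],"turn": [0,0,0],"hand": 0},{"delta_pos": [2,0.8,0],"turn": [0,0,0],"hand": 0},{"delta_pos": [3,1.2,0],"turn": [0,0,0],"hand": 0},{"delta_pos": [3,1.2,0],"turn": [0,0,0],"hand": 0}]'

```text
clock: 16.52
eef_pos: [458.2, 223.2, 22.0]
eef_rot: [-3.141, -0.007, -2.767]
wrist_force: [-20.3, -14.0, 12.9]
finger_gap: 19.5
```

The tray is against the back stop, with about 24 N of contact force. I relax that and release.

Call:
carry_out --series '[{"delta_pos": [-2.3,-0.9,0],"turn": [0,0,0],"hand": 0},{"delta_pos": [-2.3,-0.9,0],"turn": [0,0,0],"hand": 0},{"delta_pos": [-2.3,-0.9,0],"turn": [0,0,0],"hand": 0.5},{"delta_pos": [-2.3,-0.9,0],"turn": [0,0,0],"hand": 0.5},{"delta_pos": [-2.3,-0.9,0],"turn": [0,0,0],"hand": 0.5},{"delta_pos": [-2.3,-0.9,0],"turn": [0,0,0],"hand": 0.5}]'

```text
clock: 17.27
eef_pos: [458.6, 223.9, 22.4]
eef_rot: [3.142, 0.0, -2.767]
wrist_force: [0.1, -0.9, -0.4]
finger_gap: 46.7
```

Call:
carry_out --series '[{"delta_pos": [0,0,10],"turn": [0,0,0],"hand": 0.5},{"delta_pos": [0,0,40],"turn": [0,0,0],"hand": 0.5},{"delta_pos": [0,0,80],"turn": [0,0,0],"hand": 0.5},{"delta_pos": [0,0,120],"turn": [0,0,0],"hand": 0.0},{"delta_pos": [-20,-20,160],"turn": [0,0,0],"hand": 0.0},{"delta_pos": [-30,-50,200],"turn": [0,0,0],"hand": 0.0},{"delta_pos": [-30,-70,220],"turn": [0,0,0],"hand": 0.0},{"delta_pos": [-30,-70,220],"turn": [0,0,0],"hand": 0.0}]'

```text
clock: 18.27
eef_pos: [428.9, 153.3, 244.2]
eef_rot: [-3.141, 0.004, -2.769]
wrist_force: [-0.4, 0.5, 0.1]
finger_gap: 1.4
```

```bash
python3 - <<'E'
from h import *
st=read_state();print(st["eef_pos"],st["eef_rot"],st["finger_gap"],st["wrist_force"],st["moment"])
s=camera("side")[:,:,::-1];t=camera("top")[:,:,::-1]
cv2.imwrite("pics/side9.png",s);cv2.imwrite("pics/top9.png",t)
cv2.imwrite("pics/s9.png",np.hstack([cv2.resize(s[80:200,235:355],(400,400)),cv2.resize(t[150:300,70:220],(400,400))]))
E
```

```text
[428.86499939 153.27312279 244.20560841] [-3.14116255  0.00364288 -2.76895373] 1.4402396545141598 [-0.37042532  0.51302726  0.0887476 ] [ 0.01452243 -0.01623522  0.05262934]
```

View pics/s9.png

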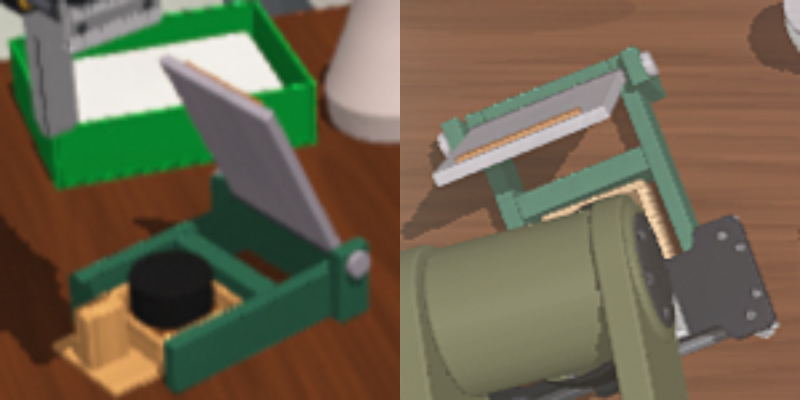

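The tray is home and square: the frame edge is at the stop and the tab is outside the mouth. The lid is still raised at about 1.1 rad. Now I work out the path for pushing it down.

```bash
python3 - <<'E'
from h import *
P=np.array([521.2,248.1,.374])
e=read_state()["eef_pos"]
def tcp(th,off=0,r=140):
    c,s=np.cos(th),np.sin(th);return W(P,(120-r*c+(5+off)*s+8,0,52+r*s+(5+off)*c))
a=W(P,(100,0,244));print("over",a.round(1),(a-e).round(1))
b=tcp(1.1,14);print("standoff",b.round(1),(b-a).round(1))
for t in np.arange(1.1,-.01,-.1): print(round(t,2),(tcp(t)-b).round(1))
E
```

```text
over [614.3 284.6 244. ] [186.  130.6   2.1]
standoff [597.  277.8 185.4] [-17.3  -6.8 -58.6]
1.1 [-11.6  -4.6  -6.4]
1.0 [-23.1  -9.1 -12.9]
0.9 [-34.  -13.3 -20.6]
0.8 [-44.1 -17.3 -29.5]
0.7 [-53.3 -20.9 -39.4]
0.6 [-61.6 -24.2 -50.2]
0.5 [-68.8 -27.  -61.9]
0.4 [-74.9 -29.4 -74.3]
0.3 [-79.8 -31.3 -87.2]
0.2 [ -83.4  -32.8 -100.7]
0.1 [ -85.9  -33.7 -114.4]
-0.0 [ -87.   -34.1 -128.4]
```

Call:
carry_out --series '[{"delta_pos": [20,15,10],"turn": [0,0,0],"hand": 0},{"delta_pos": [55,39,10],"turn": [0,0,0],"hand": 0},{"delta_pos": [95,67,10],"turn": [0,0,0],"hand": 0},{"delta_pos": [135,95,10],"turn": [0,0,0],"hand": 0},{"delta_pos": [170,120,10],"turn": [0,0,0],"hand": 0},{"delta_pos": [186,130.5,2],"turn": [0,0,0],"hand": 0},{"delta_pos": [186,130.5,0],"turn": [0,0,0],"hand": 0},{"delta_pos": [186,130.5,0],"turn": [0,0,0],"hand": 0}]'

```text
clock: 19.38
eef_pos: [613.7, 284.4, 241.6]
eef_rot: [-3.142, -0.001, -2.767]
wrist_force: [-0.4, 0.2, 0.4]
finger_gap: 0.5
```

Call:
carry_out --series '[{"delta_pos": [0,0,-15],"turn": [0,0,0],"hand": 0},{"delta_pos": [-6,-2,-30],"turn": [0,0,0],"hand": 0},{"delta_pos": [-12,-5,-45],"turn": [0,0,0],"hand": 0},{"delta_pos": [-17,-7,-56],"turn": [0,0,0],"hand": 0},{"delta_pos": [-17,-7,-58],"turn": [0,0,0],"hand": 0}]'

```text
clock: 20.0
eef_pos: [596.9, 277.0, 183.8]
eef_rot: [-3.142, -0.001, -2.768]
wrist_force: [0.5, -1.0, 0.7]
finger_gap: 0.1
```

```bash
python3 - <<'E'
from h import *
st=read_state();print(st["eef_pos"],st["eef_rot"],st["wrist_force"])
s=camera("side")[:,:,::-1];t=camera("top")[:,:,::-1]
cv2.imwrite("pics/s10.png",np.hstack([cv2.resize(s[40:200,210:370],(400,400)),cv2.resize(t[120:280,60:220],(400,400))]))
E
```

```text
[596.90970712 277.04963285 183.77234536] [-3.14157485e+00 -8.50648652e-04 -2.76752066e+00] [ 0.4798212  -0.9851807   0.65701152]
```

View pics/s10.png

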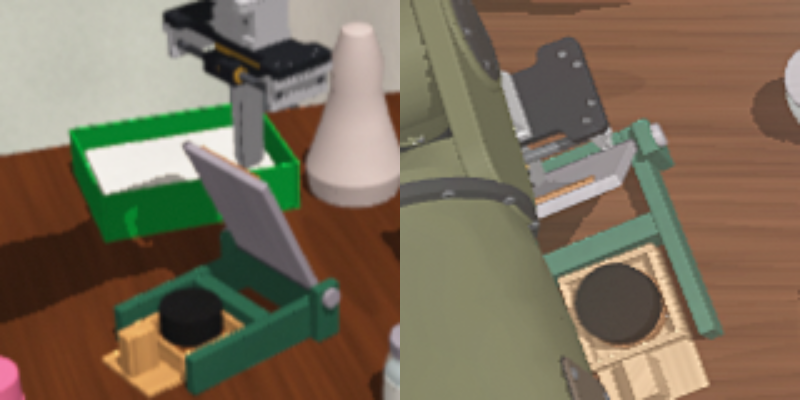

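The tip is behind the lid's upper face, so I can push it down along the arc.

Call:
carry_out --series '[{"delta_pos": [-6,-2.4,-2],"turn": [0,0,0],"hand": 0},{"delta_pos": [-12,-4.6,-5],"turn": [0,0,0],"hand": 0},{"delta_pos": [-17.5,-6.8,-8],"turn": [0,0,0],"hand": 0},{"delta_pos": [-23,-9,-11.5],"turn": [0,0,0],"hand": 0},{"delta_pos": [-28.5,-11.2,-15],"turn": [0,0,0],"hand": 0},{"delta_pos": [-34,-13.3,-19],"turn": [0,0,0],"hand": 0},{"delta_pos": [-39,-15.3,-23],"turn": [0,0,0],"hand": 0},{"delta_pos": [-44,-17.3,-28],"turn": [0,0,0],"hand": 0}]'

```text
clock: 21.1
eef_pos: [553.1, 259.9, 156.1]
eef_rot: [3.142, -0.0, -2.767]
wrist_force: [0.9, -0.9, 0.6]
finger_gap: 0.5
```

```bash
python3 - <<'E'
from h import *
st=read_state();print(st["eef_pos"],st["eef_rot"],st["wrist_force"])
s=camera("side")[:,:,::-1]
cv2.imwrite("pics/s11.png",cv2.resize(s[40:200,210:370],(500,500)))
E
```

```text
[553.07255142 259.89087959 156.05060546] [ 3.14156896e+00 -3.90696508e-05 -2.76741146e+00] [ 0.90193014 -0.85619954  0.6314024 ]
```

View pics/s11.png

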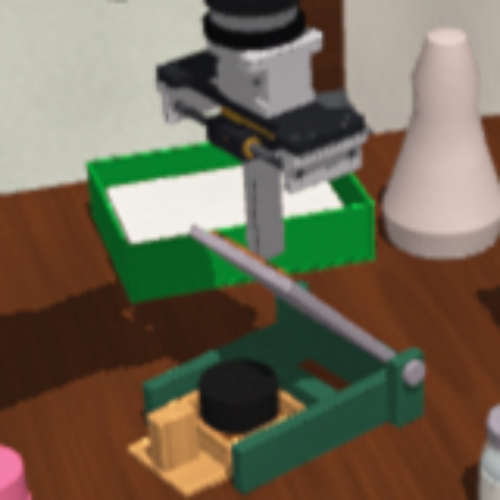

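Call:
carry_out --series '[{"delta_pos": [-4.7,-1.8,-5],"turn": [0,0,0],"hand": 0},{"delta_pos": [-9.3,-3.6,-10],"turn": [0,0,0],"hand": 0},{"delta_pos": [-13.5,-5.3,-15.3],"turn": [0,0,0],"hand": 0},{"delta_pos": [-17.6,-6.9,-20.7],"turn": [0,0,0],"hand": 0},{"delta_pos": [-21.3,-8.3,-26.5],"turn": [0,0,0],"hand": 0},{"delta_pos": [-24.8,-9.7,-32.4],"turn": [0,0,0],"hand": 0},{"delta_pos": [-28,-11,-38.5],"turn": [0,0,0],"hand": 0},{"delta_pos": [-31,-12,-45],"turn": [0,0,0],"hand": 0}]'

```text
clock: 22.15
eef_pos: [522.2, 247.9, 110.9]
eef_rot: [3.142, -0.0, -2.767]
wrist_force: [0.3, -1.3, 1.5]
finger_gap: 0.3
```

Call:
carry_out --series '[{"delta_pos": [-2.5,-1,-6.5],"turn": [0,0,0],"hand": 0},{"delta_pos": [-5,-2,-13],"turn": [0,0,0],"hand": 0},{"delta_pos": [-7,-2.7,-19.5],"turn": [0,0,0],"hand": 0},{"delta_pos": [-8.5,-3.4,-26],"turn": [0,0,0],"hand": 0},{"delta_pos": [-10,-4,-32],"turn": [0,0,0],"hand": 0},{"delta_pos": [-11,-4.3,-38],"turn": [0,0,0],"hand": 0},{"delta_pos": [-11.5,-4.5,-42],"turn": [0,0,0],"hand": 0},{"delta_pos": [-12,-4.7,-46],"turn": [0,0,0],"hand": 0}]'

```text
clock: 23.15
eef_pos: [510.5, 243.3, 65.2]
eef_rot: [-3.142, 0.0, -2.767]
wrist_force: [0.1, -0.5, 2.1]
finger_gap: 0.6
```

```bash
python3 - <<'E'
from h import *
st=read_state();print(st["eef_pos"],st["eef_rot"],st["wrist_force"])
s=camera("side")[:,:,::-1]
cv2.imwrite("pics/s12.png",cv2.resize(s[60:210,220:370],(500,500)))
E
```

```text
[510.50281193 243.33357943  65.24383248] [-3.14156875e+00  2.68387637e-04 -2.76739674e+00] [ 0.11048031 -0.5468105   2.05630404]
```

View pics/s12.png

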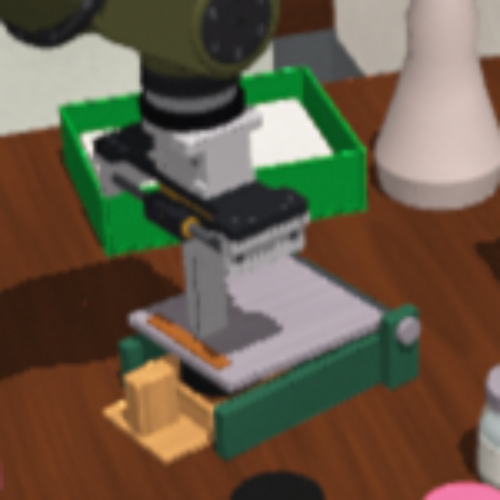

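Call:
carry_out --series '[{"delta_pos": [0,0,-3],"turn": [0,0,0],"hand": 0},{"delta_pos": [0,0,-5],"turn": [0,0,0],"hand": 0},{"delta_pos": [0,0,-7],"turn": [0,0,0],"hand": 0},{"delta_pos": [0,0,-8.5],"turn": [0,0,0],"hand": 0},{"delta_pos": [0,0,-9.5],"turn": [0,0,0],"hand": 0},{"delta_pos": [0,0,-9.5],"turn": [0,0,0],"hand": 0},{"delta_pos": [0,0,-9.5],"turn": [0,0,0],"hand": 0}]'

```text
clock: 24.08
eef_pos: [510.4, 243.3, 57.1]
eef_rot: [-3.142, 0.0, -2.767]
wrist_force: [-9.8, -4.7, 18.8]
finger_gap: 0.6
```

Call:
carry_out --series '[{"delta_pos": [0,0,-0.8],"turn": [0,0,0],"hand": 0},{"delta_pos": [0,0,-1.5],"turn": [0,0,0],"hand": 0},{"delta_pos": [0,0,-1.5],"turn": [0,0,0],"hand": 0}]'

```text
clock: 24.45
eef_pos: [510.4, 243.3, 56.9]
eef_rot: [-3.141, 0.001, -2.767]
wrist_force: [-17.0, -7.4, 34.9]
finger_gap: 0.5
```

Call:
carry_out --series '[{"delta_pos": [0,0,2],"turn": [0,0,0],"hand": 0},{"delta_pos": [0,0,10],"turn": [0,0,0],"hand": 0},{"delta_pos": [0,0,40],"turn": [0,0,0],"hand": 0},{"delta_pos": [0,0,80],"turn": [0,0,0],"hand": 0},{"delta_pos": [-30,-20,120],"turn": [0,0,0],"hand": 0},{"delta_pos": [-60,20,150],"turn": [0,0,0],"hand": 0},{"delta_pos": [-100,40,180],"turn": [0,0,0],"hand": 0},{"delta_pos": [-140,60,190],"turn": [0,0,0],"hand": 0}]'

```text
clock: 25.45
eef_pos: [369.6, 304.2, 246.3]
eef_rot: [3.141, 0.003, -2.768]
wrist_force: [0.9, 0.3, 0.2]
finger_gap: 0.8
```

```bash
python3 - <<'E'
from h import *
st=read_state();print(st["eef_pos"],st["wrist_force"],st["clock"])
s=camera("side")[:,:,::-1];t=camera("top")[:,:,::-1]
P=np.array([521.2,248.1,.374])
cv2.imwrite("pics/s13.png",s);cv2.imwrite("pics/t13.png",t)
o=cv2.resize(s[85:205,250:350],(500,600),interpolation=cv2.INTER_CUBIC)
for z,c in((57,(0,0,255)),(61,(0,255,255))):
    q=[((proj("side",W(P,(-40,y,z)))-[250,85]+.5)*5).astype(int) for y in(63,-63)]
    cv2.line(o,tuple(map(int,q[0])),tuple(map(int,q[1])),c,1)
cv2.imwrite("pics/s14.png",o)
E
```

```text
[369.64606374 304.23485676 246.27984466] [0.90312845 0.30810694 0.23564948] 25.45
```

View pics/s14.png

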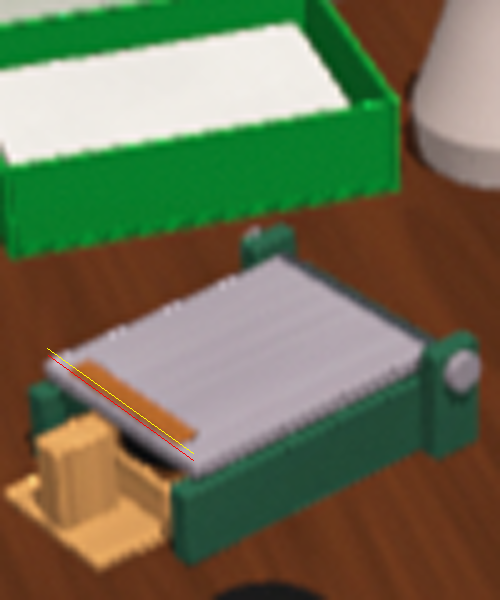

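View pics/t13.png

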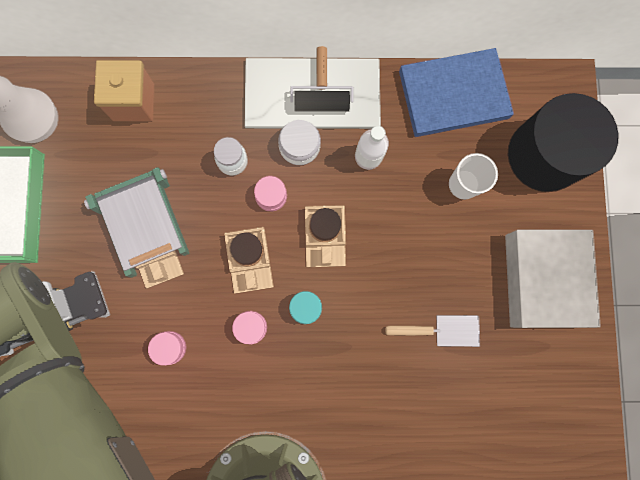

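View pics/s13.png

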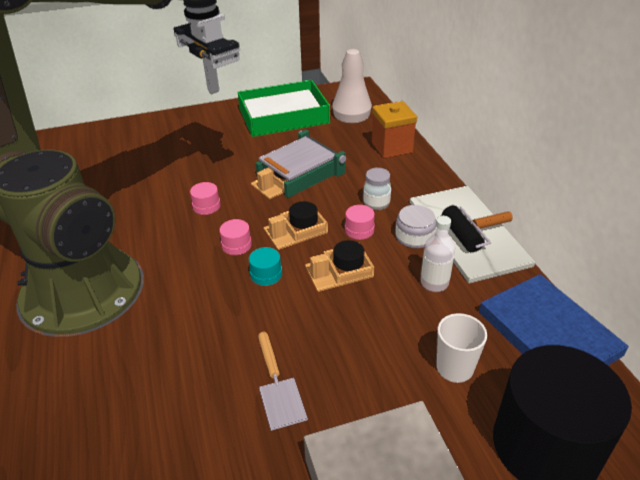

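```bash
python3 - <<'E'
from h import *
st=read_state();print(st["qd"].round(4),st["wrist_force"])
a=camera("side").astype(int);b=cv2.imread("pics/s13.png")[:,:,::-1].astype(int)
print("press region change",np.abs(a-b)[130:200,250:350].max())
print(sign_off())
E
```

```text
[-0.0641  0.0547 -0.0187 -0.0113 -0.0211 -0.0649] [ 0.23578631  0.10623282 -0.77257732]
press region change 5
the job is handed in; nothing more can be done
None
```

I found the soft pad in the right tray, put that tray in the press and shut the lid on it, then handed the job in. The interface gave no verdict.

| Tray | Squeeze (mm) | Force (N) | Result |
|---|---|---|---|
| Left | about 5.4 | 10.3 | hard |
| Middle | about 5.5 | 15.7 | hard |
| Right | about 6 | 3.0 | soft |

- **Tray:** I carried the right tray by its tab and slid it in until the frame met the back stop, with about 24 N contact. I then eased off and let go. The pictures show it square in the press with its tab outside the mouth.
- **Lid:** I lowered it slowly along its arc. At the stop the fingertip was at 56.9 mm, against the expected 57 mm, and the force rose to 35 N. After I let go, two pictures taken a moment apart showed the lid staying down.
- **Rest of the bench:** in the last pictures the left and middle trays and the other things looked to be in their places.

The side camera reads about 1 px (2 mm) off compared with the top camera. I used the top view for positions, and the fits held. The lid angle and the force of the pad on the lid could not be read directly.

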